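# Set a turned handle between bench centres and lock it

## Task

Push the sliding tailstock of the bench centres up until the turned wooden handle sits snugly between the two centres, touching both noses. Then reach down through the window of the yellow guard over the red-paddled lever and press the paddle all the way down to lock it, without touching either yellow guard, and withdraw. Only push and press: do not lift the handle, leave the black-paddled release lever up, and do not disturb the other things on the bench.

Things in the scene. Friction and masses are not known exactly. Their poses are not given: they have to be found in the camera images.
- fixture: Bench centres on the table: dark steel bed 80 mm wide (x) and 360 mm long (y, from -220 to +140 mm), 30 mm high. A headstock block stands at its +y end, the sliding tailstock at its -y side, two brass V rests between. Origin: table height, midway between the V rests. The centre line runs along y at 75 mm height.
- head_nose (a point): Tip of the fixed steel nose (14 mm across) of the headstock, 75 mm above the table; it points to fixture -y.
- tail_nose (a point): Tip of the steel nose (14 mm across) of the tailstock, 75 mm above the table; it points to fixture +y.
- push_face (a point): Middle of the aluminium push plate on the outer (fixture -y) face of the green tailstock, 68 mm above the table and 67 mm behind tail_nose. The plate is 50 mm wide (fixture x) and 45 mm high; the tailstock is 64 mm wide and its top is 101 mm above the table. Behind it there is only the bed, 30 mm high.
- tailstock (a joint): Travel of the tailstock towards the headstock (fixture +y), m: 0 farthest back, stop at 0.07; it is 0.055 when the handle is held between both noses. Slides with about 3 N of friction and stays where it is left.
- handle: Loose turned handle of dark wood with brass ferrules, 150 mm long, 32 mm across its straight ends (41 mm at the middle bead), about 120 g, lying in the V rests along fixture y. It slides along the rests when pushed. Origin: its middle, on its axis, 75 mm above the table.
- handle_head (a point): Centre of the handle's end face towards the headstock (+y end).
- handle_tail (a point): Centre of the handle's end face towards the tailstock (-y end).
- lock: Guarded hand lever unit with a red paddle (lock), screwed to the bench. Grey base plate 160 x 125 mm. Origin: table height, straight below the middle of its guard window; +x points from the window towards the lever's pivot, z up.
- lock_guard: Yellow guard frame of the red unit, must not be touched; origin and axes as its unit. A flat ring of 4 mm plate, top face 97 mm above the table, 116 mm (unit x) by 124 mm (unit y) outside, with a window 80 mm (x) by 88 mm (y) in the middle; 8 mm posts at the corners 52 mm (x) and 56 mm (y) from the middle, thin bars between them at 35 and 60 mm height on the two sides and the front.
- lock_window (a point): Centre of the window of the red unit, at the top face of the guard plate (97 mm above the table).
- lock_paddle (a point): Middle of the upper face of the red paddle (34 mm along unit x by 36 mm along y, 10 mm thick), under the middle of the window. About 77 mm above the table when up, 57 mm when fully down.
- lock_lever (a joint): Angle of the red lever, rad: 0 up, 0.32 fully down (stop). Hinged 65 mm from the paddle along unit +x at 62 mm height, so the paddle goes almost straight down by about 21 mm. Stiff: needs about 4 N on the paddle, and stays where it is left.
- release: Guarded hand lever unit with a black paddle (release; leave it alone), screwed to the bench. Grey base plate 160 x 125 mm. Origin: table height, straight below the middle of its guard window; +x points from the window towards the lever's pivot, z up.
- release_guard: Yellow guard frame of the black unit, must not be touched; origin and axes as its unit. A flat ring of 4 mm plate, top face 97 mm above the table, 116 mm (unit x) by 124 mm (unit y) outside, with a window 80 mm (x) by 88 mm (y) in the middle; 8 mm posts at the corners 52 mm (x) and 56 mm (y) from the middle, thin bars between them at 35 and 60 mm height on the two sides and the front.
- release_window (a point): Centre of the window of the black unit, at the top face of the guard plate (97 mm above the table).
- release_paddle (a point): Middle of the upper face of the black paddle (34 mm along unit x by 36 mm along y, 10 mm thick), under the middle of the window. About 77 mm above the table when up, 57 mm when fully down.
- release_lever (a joint): Angle of the black lever, rad: 0 up, 0.32 fully down (stop). Hinged 65 mm from the paddle along unit +x at 62 mm height, so the paddle goes almost straight down by about 21 mm. Stiff: needs about 4 N on the paddle, and stays where it is left.
- finial: Bystander: small turned dark wood finial standing between the two lever units, 40 mm across, 62 mm tall. Origin under its centre.
- ferrule: Bystander: brass ferrule ring, 36 mm across, 22 mm high, standing beyond the bench centres. Origin under its centre.
- wax_jar: Bystander: amber jar with brass cap, 68 mm across, 55 mm high. Origin under its centre.
- gouge: Bystander: turning tool with dark wooden handle lying on the table, 220 mm long along its x.
- mallet: Bystander: wooden mallet lying on the table, 220 mm long along its x, head 60 mm across.
- blank: Bystander: pale wood blank standing on end, 44 mm across, 110 mm tall. Origin under its centre.

How it is judged:
By the outcome, as a careful person would: the job done as asked, in the order asked, and still so for the second after the job is handed in, with the robot touching nothing.
It also fails if it takes over 45 s, if anything falls off the work surface, if the arm or the gripper's body presses on something with over 40 N, if the wrist force passes 120 N, or if a joint passes its speed limit or range.

## Robot

A 6-joint arm with a two-finger parallel gripper is mounted at the origin on the work surface. World frame = base frame: x ahead of the robot, y to its left, z up, the work surface at z = 0. Lengths are in mm, angles in degrees, forces in N, time in s.
With the tool pointing down it reaches from about 350 to 850 mm from the base axis. Payload 8.1 kg.
Tool frame: the origin (TCP) lies midway between the tips of the shut fingers; the grasp point (between the pads) lies hold_point_z behind it (hold_point_z is the distance from the TCP to the grasp point, in mm); z points along the fingers, x is the direction in which the jaws open and shut, and the axes are right-handed (so a half turn about z gives the same grasp; the last joint's range is limited). The gripper opens to 85 mm and grips with 20 to 120 N. Pads are 22 mm wide; open, the fingers measure 114 mm over their backs; the gripper's body (76 mm by 85 mm) begins 54 mm behind the grasp point. The pads swing forward as they close: fully open they stand 13 mm farther back than shut.
Start: joints at [70.279, 7.471, 85.268, -0, 87.261, -4.893], TCP at [153.53, 580.029, 231.292] pointing down, gripper open.
Joint ranges: [-169.43, 169.43], [-51.17, 129.36], [1.28, 143.12], [-76.62, 256.62], [0, 156.53], [-152.29, 152.29]. Speed limits (degrees/s): [136.94, 136.94, 159.86, 180, 180, 180].

## Interface

Orientations are given as [roll, pitch, yaw] about the fixed x, y, z axes, in that order (R = Rz(yaw) Ry(pitch) Rx(roll)).
In Python, from bench import * gives the robot as it stands.
- The arm moves only by the shell command python3 -m pendant 'ROWS' [OPENING] [FORCE]. ROWS is JSON, a list that holds one entry, the list of rows, each a list of 4 numbers: the shift along the tool's x, y, z normalised to -1 to 1, where 1 is 0.02 m, then the turn about the tool's z normalised to -1 to 1, where 1 is 0.08 rad. A call has exactly 10 rows; each row shifts and turns the pose as measured when the row begins, along the tool's axes as they then stand; what a row does not reach is not made up. A row lasts 1/12 s, in which the tool goes at most 41.7 mm and 7.16 degrees, less where a joint would pass 70% of its speed; a pose out of reach is approached as far as the arm can. A call with a number of a shift or a turn outside -1 to 1 is refused whole. A call with a gripper value outside its range is refused whole. OPENING is the gripper's target within -1 to 1 (fully open at 1, half-way at 0, shut at -1), set as the call begins (- or left out, the last holds). The fingers move at their own pace and stop on an object; FORCE is the grip in N (left out, the last holds). Time passes only in rows, so rows that do not move let the fingers close, or fill a call up. It gives the time, the measured TCP pose, the force and the opening at its end, in the units of the state.
- sense(): the state, without advancing time (a new reading comes with each control period).
- snapshot(name): name is "scene" or "side" or "wrist"; returns the picture (420x560x3 uint8, red, green, blue); there is no depth.
- calibration(name): a dict with "mtx" (3x3 intrinsics, pixels), "D" ([k1, k2, p1, p2, k3] as OpenCV has them; the pictures are not rectified), "world_to_cam" (4x4, takes a point from world to camera coordinates); the wrist camera has in their place "hand_eye" (4x4, takes a point from camera to tool coordinates, whose origin is the TCP and whose axes are the tool frame's). Camera axes: x right, y down, z forward; pixel columns grow to the right and rows downward; lengths in mm; the calibration is good to about 2 mm. A picture is of the moment at which its call begins: read the wrist's pose just before it. calibration takes no time and is no camera call.
- hand_in(): hands the job in, once; it reports no verdict.
The state is a dict: "time": time; "joint_pos": joint angles; "qd": joint speeds; "joint_efforts": joint torques, N m; "tool_pos": TCP position; "tcp_rot": TCP orientation; "ft_force": force on the tool from outside, world axes, zero at the start; "wrist_torque": the same for the moment, N m; "finger_gap": finger opening in mm.
Only numpy, scipy, OpenCV 4.12 (cv2) and the standard library are available. Lean on these libraries where they do the work, as an engineer would, in place of code of your own. Each camera call takes 0.05 s, during which the arm holds its last target.

## Working session

There is one attempt and no reset: what is moved stays moved. The work goes in short steps, Python scripts to look and compute and a shell command to move; the robot and the scene stay as the last step left them, time stands still between calls to the robot, and variables do not carry over. Pictures are saved under pics/ and viewed, and the job is handed in when it is done.

```bash
ls; mkdir -p pics; python3 - <<'E'
from bench import *
import cv2
s=sense();print(s)
for n in ("scene","side","wrist"):
    cv2.imwrite(f"pics/{n}0.png",snapshot(n)[:,:,::-1]); print(n,calibration(n))
E
```

```text
pics
{'time': 0.0, 'joint_pos': array([ 7.02770760e+01,  7.51565830e+00,  8.53274588e+01, -4.20262048e-04,
        8.72592119e+01, -4.89263367e+00]), 'qd': array([-0.02496731, -0.01872463,  0.07922177, -0.02444285,  0.03359075,
       -0.01948822]), 'joint_efforts': array([ 1.17116208e-03, -5.69368708e+01, -5.00575054e+01,  2.23066795e-04,
        1.42144339e-02, -2.72364582e-05]), 'tool_pos': array([153.37441855, 579.52712406, 230.25611369]), 'tcp_rot': array([-1.79991691e+02,  1.01991869e-01,  7.51697375e+01]), 'ft_force': array([-0.07120858,  0.57544616, -0.16892374]), 'wrist_torque': array([-0.01302807,  0.00176424,  0.01992104]), 'finger_gap': 85.1557015092919}
scene {'mtx': array([[479.19444253,   0.        , 272.35234869],
       [  0.        , 479.19444253, 207.858421  ],
       [  0.        ,   0.        ,   1.        ]]), 'D': array([-0.0179406,  0.       ,  0.       ,  0.       ,  0.       ]), 'world_to_cam': array([[ 8.27820131e-01,  5.60908995e-01, -9.74316982e-03,
        -5.08455680e+02],
       [ 3.78621061e-01, -5.71436694e-01, -7.28083922e-01,
        -1.10072347e+0
[... 677 characters left out ...]
76422e+03],
       [ 0.00000000e+00,  0.00000000e+00,  0.00000000e+00,
         1.00000000e+00]])}
wrist {'mtx': array([[320.63842477,   0.        , 271.77429998],
       [  0.        , 320.63842477, 209.73863047],
       [  0.        ,   0.        ,   1.        ]]), 'D': array([-0.05543104,  0.        ,  0.        ,  0.        ,  0.        ]), 'hand_eye': array([[ 9.99999532e-01, -2.24494877e-04,  9.40765384e-04,
        -9.24793430e-01],
       [-5.52860191e-05,  9.57830407e-01,  2.87334140e-01,
        -7.37571282e+01],
       [-9.65598734e-04, -2.87334058e-01,  9.57829947e-01,
        -1.42976858e+02],
       [ 0.00000000e+00,  0.00000000e+00,  0.00000000e+00,
         1.00000000e+00]])}
```

View pics/scene0.png

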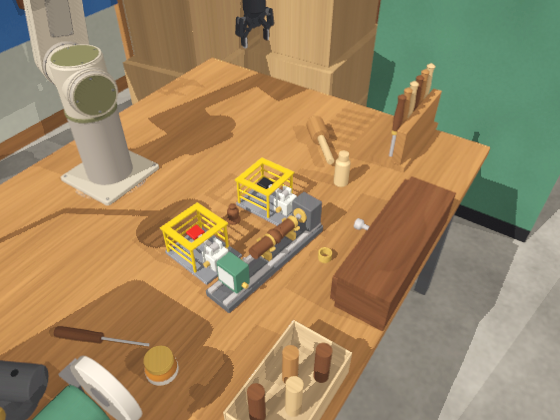

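View pics/side0.png

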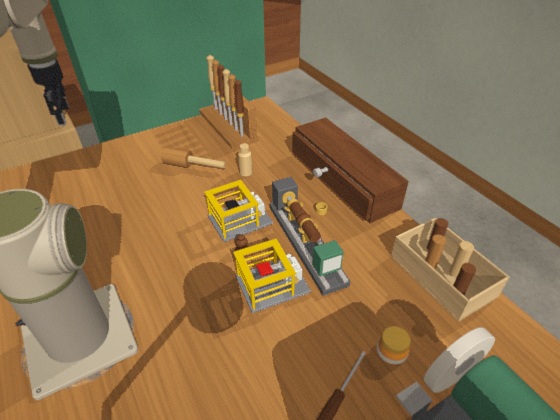

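View pics/wrist0.png

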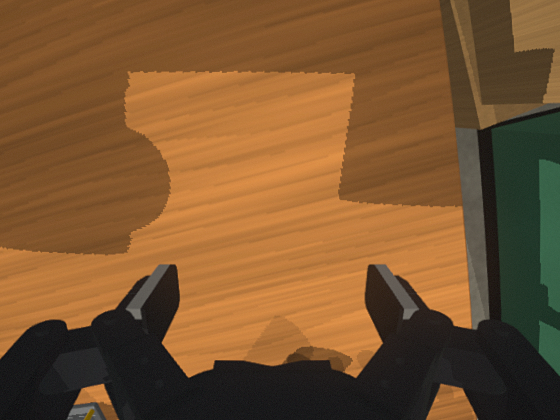

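The scene view shows the red lever unit at about (195,238), the black one at (265,185) and the tailstock at (233,270). The side view has them at (266,272), (233,208) and (328,260). I'll zoom in next.

```bash
python3 - <<'E'
import cv2
a=cv2.imread("pics/scene0.png")[145:310,150:350]; cv2.imwrite("pics/sc0.png",cv2.resize(a,None,fx=4,fy=3.6363636,interpolation=cv2.INTER_CUBIC) if 0 else cv2.resize(a,(720,594),interpolation=cv2.INTER_CUBIC))
a=cv2.imread("pics/side0.png")[165:315,190:365]; cv2.imwrite("pics/si0.png",cv2.resize(a,(700,600),interpolation=cv2.INTER_CUBIC))
E
```

```text
(no output)
```

View pics/sc0.png

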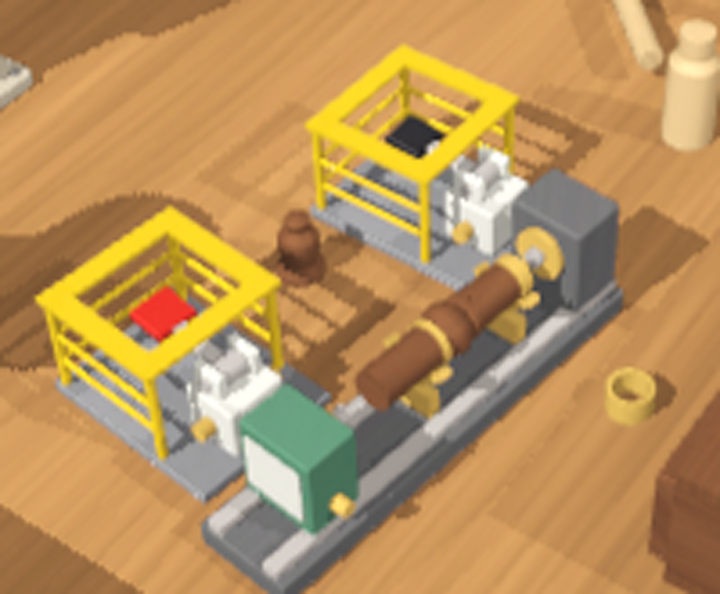

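View pics/si0.png

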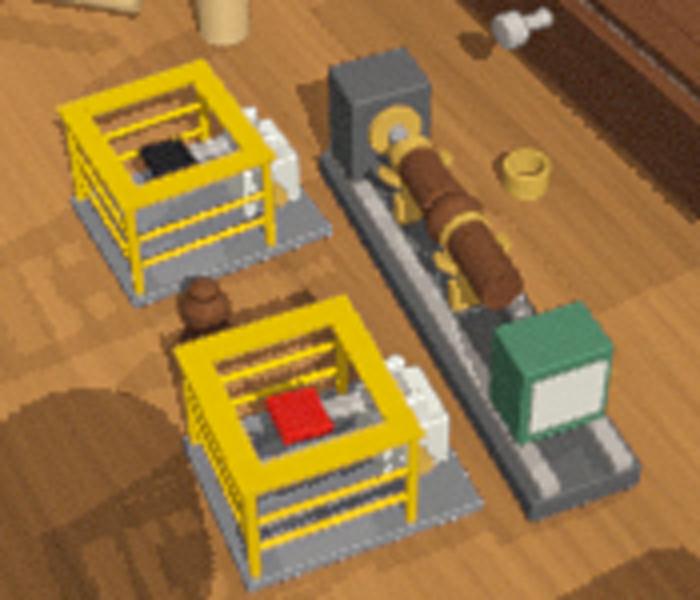

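```bash
cat > h.py <<'E'
import numpy as np, cv2
from bench import *
C={n:calibration(n) for n in("scene","side")}
def ray(n,p,T=None):
    c=calibration(n); 
    q=cv2.undistortPoints(np.array([[p]],float),c["mtx"],c["D"])[0,0]
    M=np.linalg.inv(c["world_to_cam"]) if T is None else T@c["hand_eye"]
    d=M[:3,:3]@np.array([q[0],q[1],1]); return M[:3,3],d/np.linalg.norm(d)
def plane(n,p,z,T=None):
    o,d=ray(n,p,T); return o+d*(z-o[2])/d[2]
def tri(a,b):
    o1,d1=ray("scene",a);o2,d2=ray("side",b)
    A=np.stack([d1,-d2],1); t=np.linalg.lstsq(A,o2-o1,rcond=None)[0]
    p,q=o1+t[0]*d1,o2+t[1]*d2; return (p+q)/2,np.linalg.norm(p-q)
E
python3 - <<'E'
from h import *
import bench; print([x for x in dir(bench) if not x.startswith('_')])
np.set_printoptions(precision=1,suppress=True)
S=lambda u,v:(150+u/3.6-.36,145+v/3.6-.36)
D=lambda u,v:(190+u/4-.375,165+v/4-.375)
sc=cv2.imread("pics/scene0.png");si=cv2.imread("pics/side0.png")
def red(im):
    h=cv2.cvtColor(im,cv2.COLOR_BGR2HSV);m=(((h[...,0]<5)|(h[...,0]>175))&(h[...,1]>200)&(h[...,2]>150)).astype(np.uint8)
    n,l,st,ce=cv2.connectedComponentsWithStats(m);i=1+st[1:,4].argmax();return ce[i],st[i,4]
a,b=red(sc),red(si);print("red",a,b,tri(a[0],b[0]), plane("scene",a[0],76),plane("side",b[0],76))
print("plate",tri(S(274,478),D(569,388)))
print("black",tri(S(415,138),D(168,158)))
for nm,s,d in[("redguard",[(41,299),(170,209),(279,286),(155,367)],[(247,490),(177,351),(348,297),(420,435)]),("blackguard",[(309,125),(405,47),(517,100),(426,175)],[(133,208),(60,110),(204,62),(273,155)])]:
    P=[plane("scene",S(*x),97) for x in s];Q=[plane("side",D(*x),97) for x in d]
    print(nm,np.mean(P,0),np.mean(Q,0));print(np.array(P));print(np.array(Q))
    for x,y in zip(s,d):print(tri(S(*x),D(*y)))
for nm,s,d in [("greenTopOutL",(241,417),(491,352)),("ToutR",(313,461),(530,377)),("TinR",(356,430),(609,345)),("TinL",(279,386),(580,303))]:
    print(nm,plane("scene",S(*s),101))
for x in[(491,352),(530,377),(609,345),(580,303)]:print("sidetop",plane("side",D(*x),101))
print("bed30 scene",plane("scene",S(204,528),30),plane("scene",S(281,578),30),plane("scene",S(622,292),30))
print("bed30 side",plane("side",D(530,500),30),plane("side",D(638,465),30),plane("side",D(322,150),30))
print("handle tail",tri(S(374,390),D(502,287)),"head nose",tri(S(533,257),D(398,132)),"finial",tri(S(297,217),D(203,285)))
E
```

```text
['PlanningError', 'calibration', 'hand_in', 'hold_point_z', 'sense', 'snapshot']
red (array([194.5, 231.7]), np.int32(125)) (array([264.4, 268.3]), np.int32(151)) (array([443.2, -97. ,  73.8]), np.float64(1.7198848112885379)) [445.3 -99.5  76. ] [442.5 -97.5  76. ]
plate (array([ 598.8, -165.8,   72.9]), np.float64(5.538976635962884))
black (array([479.7, 163.2,  69. ]), np.float64(3.138754418869179))
redguard [445.  -95.2  97. ] [443.4 -95.9  97. ]
[[ 382.2 -149.3   97. ]
 [ 396.5  -29.8   97. ]
 [ 511.6  -48.2   97. ]
 [ 489.7 -153.5   97. ]]
[[ 381.9 -146.6   97. ]
 [ 394.3  -29.8   97. ]
 [ 508.8  -44.1   97. ]
 [ 488.7 -163.2   97. ]]
(array([ 381.7, -148.1,   97.1]), np.float64(2.207819704875187))
(array([394.9, -28.3,  95.1]), np.float64(0.1559140322317774))
(array([509.4, -44.6,  95. ]), np.float64(3.4080490498367175))
(array([ 490.3, -157.2,   95.4]), np.float64(8.01902355691141))
blackguard [480.6 161.1  97. ] [480.2 161.2  97. ]
[[423.2 102.   97. ]
 [428.3 223.   97. ]
 [540.1 215.5  97. ]
 [530.9 103.8  97. ]]
[[425.7 102.   97. ]
 [424.1 222.6  97. ]
 [538.2 219.1  97. 
[... 194 characters left out ...]
2.4956421879521717))
(array([532.3, 101.1,  98.4]), np.float64(2.0502841922829345))
greenTopOutL [ 567.  -158.1  101. ]
ToutR [ 627.3 -161.2  101. ]
TinR [ 634.8 -125.9  101. ]
TinL [ 571.  -123.7  101. ]
sidetop [ 559.1 -132.8  101. ]
sidetop [ 568.2 -161.8  101. ]
sidetop [ 625.  -165.2  101. ]
sidetop [ 630.7 -127.   101. ]
bed30 scene [ 563.3 -202.1   30. ] [ 629.6 -205.1   30. ] [683.1 137.9  30. ]
bed30 side [ 550.1 -195.9   30. ] [ 624.1 -208.1   30. ] [601.2 154.9  30. ]
handle tail (array([610.3, -72.7,  75.9]), np.float64(3.3270149109371205)) head nose (array([632. ,  93.9,  77.2]), np.float64(4.119897043820051)) finial (array([449.2,  49.1,  55.9]), np.float64(1.4643236458180813))
```

```bash
python3 -c "
from bench import *
print(hold_point_z)"; python3 -m pendant '[[[-1,0.75,0,-0.16],[-1,0.75,0,-0.16],[-1,0.75,0,-0.16],[-1,0.75,0,-0.16],[-1,0.75,0,-0.16],[-1,0.75,0,-0.16],[-1,0.75,0,-0.16],[-1,0.75,0,-0.16],[-1,0.75,0,-0.16],[-1,0.75,0,-0.16]]]' -1
```

```text
18.700000000000003
time: 0.98
tool_pos: [260.5, 346.0, 225.5]
tcp_rot: [-179.8, 0.4, 83.2]
ft_force: [0.3, -0.1, 0.7]
finger_gap: -0.0
```

```bash
python3 -m pendant '[[[-1,0.8,0,0.02],[-1,0.8,0,0.02],[-1,0.8,0,0.02],[-1,0.8,0,0.02],[-1,0.8,0,0.02],[-1,0.8,0,0.02],[-1,0.8,0,0.02],[-1,0.8,0,0.02],[-1,0.8,0,0],[-1,0.8,0,0]]]' -1;  python3 -m pendant '[[[-1,0.8,0,0],[-1,0.8,0,0],[-1,0.8,0,0],[-1,0.8,0,0],[-1,0.8,0,0],[-1,0.8,0,0],[-1,0.8,0,0],[-1,0.8,0,0],[0,0,0,0],[0,0,0,0]]]' -1
python3 - <<'E'
from h import *
print(sense()["tool_pos"],sense()["tcp_rot"])
cv2.imwrite("pics/w1.png",snapshot("wrist")[:,:,::-1])
E
```

```text
time: 1.82
tool_pos: [397.4, 115.3, 224.8]
tcp_rot: [-179.7, 0.5, 82.6]
ft_force: [0.4, -0.1, -0.3]
finger_gap: -0.0
time: 2.65
tool_pos: [507.4, -74.6, 222.5]
tcp_rot: [-179.6, 0.5, 82.3]
ft_force: [-0.0, -0.3, -0.3]
finger_gap: -0.0
[507.44662423 -74.57488854 222.48942395] [-179.56327501    0.49137161   82.2947047 ]
```

View pics/w1.png

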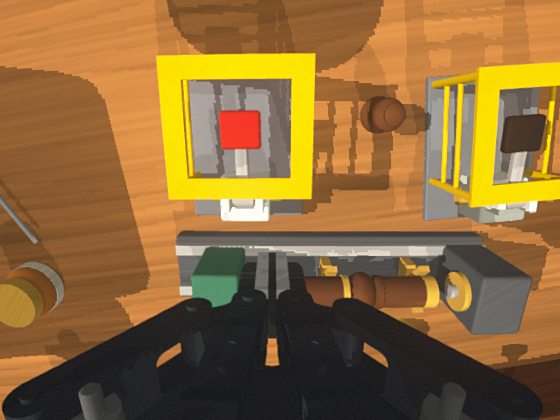

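The wrist view shows the red guard, with outer corners near (158,56), (315,54), (314,198) and (169,199), and the paddle at (240,130). I also need to know how wide the shut fingers are at window depth.

```bash
python3 - <<'E'
from h import *
from scipy.spatial.transform import Rotation as R
np.set_printoptions(precision=1,suppress=True)
s=sense();T=np.eye(4);T[:3,:3]=R.from_euler("xyz",s["tcp_rot"],degrees=True).as_matrix();T[:3,3]=s["tool_pos"]
for p in[(190,302),(215,298),(10,395),(250,292),(256,255),(288,255),(327,298),(350,298),(60,372),(120,335)]:
    o,d=ray("wrist",p,np.eye(4))
    print("tool",p,[ (o+d*(y-o[1])/d[1]) for y in(-11,0)])
im=cv2.imread("pics/w1.png");h=cv2.cvtColor(im,cv2.COLOR_BGR2HSV)
m=((h[...,0]>20)&(h[...,0]<32)&(h[...,1]>200)&(h[...,2]>150)).astype(np.uint8)
r=(((h[...,0]<5)|(h[...,0]>175))&(h[...,1]>200)&(h[...,2]>150)).astype(np.uint8)
M=cv2.moments(r);c=(M['m10']/M['m00'],M['m01']/M['m00']);print("red",c,plane("wrist",c,77,T))
m[:,340:]=0;m[210:]=0
inv=1-m; n,l,st,ce=cv2.connectedComponentsWithStats(inv)
print(st[:6],ce[:6])
P=[plane("wrist",x,97,T) for x in[(158,56),(315,54),(314,198),(169,199)]];print(np.array(P),np.mean(P,0))
W=[plane("wrist",x,97,T) for x in[(184,80),(291,79),(291,178),(190,179)]];print("win",np.array(W),np.mean(W,0))
B=[plane("wrist",x,30,T) for x in[(178,233),(481,233)]];print("bed edge",B)
print("head face/nose",plane("wrist",(447,291),75,T),"handle head",plane("wrist",(437,292),75,T))
print("green top left edge",plane("wrist",(193,303),101,T),plane("wrist",(204,249),101,T),plane("wrist",(245,249),101,T))
E
```

```text
tool (190, 302) [array([-29.4, -11. , -45.7]), array([-34.3,   0. , -28.7])]
tool (215, 298) [array([-21. , -11. , -43.1]), array([-24.5,   0. , -25.6])]
tool (10, 395) [array([-63.2, -11. , -87. ]), array([-74.1,   0. , -77.2])]
tool (250, 292) [array([ -8.8, -11. , -38.9]), array([-10.2,   0. , -20.7])]
tool (256, 255) [array([ -8. , -11. ,  -6.6]), array([-9.3,  0. , 17.3])]
tool (288, 255) [array([  6.8, -11. ,  -6.6]), array([ 8.2,  0. , 17.3])]
tool (327, 298) [array([ 19. , -11. , -43.1]), array([ 22.4,   0. , -25.6])]
tool (350, 298) [array([ 27.2, -11. , -43.2]), array([ 32.1,   0. , -25.7])]
tool (60, 372) [array([-55.4, -11. , -79. ]), array([-65. ,   0. , -67.9])]
tool (120, 335) [array([-46.2, -11. , -63.8]), array([-54.1,   0. , -50. ])]
red (239.8293020041465, 129.06427090532137) [441.7 -95.8  77. ]
[[   156     53    159    147  11602]
 [     0      0    560    420 213350]
 [   181     78    111    101  10248]] [[235.8 122.2]
 [283.8 218.2]
 [239.3 127.7]]
[[ 376.9 -148.5   97. ]
 [ 392.7  -27.    97. ]
 [ 507.2  -39.3   97. ]
 [ 491.4 -164.6   97. ]] [442.1 -94.8  97. ]
win [[ 397.5 -131.6   97. ]
 [ 408.6  -47.6   97. ]
 [ 487.2  -57.    97. ]
 [ 476.5 -142.6   97. ]] [442.4 -94.7  97. ]
bed edge [array([ 545.3, -188.2,   30. ]), array([590.8, 152.3,  30. ])]
head face/nose [630.4  90.9  75. ] handle head [630.   80.3  75. ]
green top left edge [ 593.5 -163.4  101. ] [ 540.1 -142.   101. ] [ 544.8 -105.4  101. ]
```

```bash
for i in 1; do python3 -m pendant '[[[0,0,0,1],[0,0,0,1],[0,0,0,1],[0,0,0,1],[0,0,0,1],[0,0,0,1],[0,0,0,1],[0,0,0,1],[0,0,0,1],[0,0,0,1]]]' -1; python3 -m pendant '[[[0,0,0,1],[0,0,0,1],[0,0,0,1],[0,0,0,1],[0,0,0,1],[0,0,0,1],[0,0,0,1],[0,0,0,1],[0,0,0,0.8],[0,0,0,0]]]' -1; done
```

```text
time: 3.53
tool_pos: [502.4, -64.0, 221.6]
tcp_rot: [-179.9, 0.7, 35.0]
ft_force: [-0.2, 0.3, -0.1]
finger_gap: 0.0
time: 4.37
tool_pos: [497.1, -51.9, 221.5]
tcp_rot: [179.8, 0.7, -6.9]
ft_force: [-0.1, -0.1, -0.8]
finger_gap: 0.3
```

```bash
python3 -m pendant '[[[0.7,0.92,0,0],[0.7,0.92,0,0],[0.7,0.92,0,0],[0.7,0.92,0,0],[0.7,0.92,0,0],[0.7,0.92,0,0],[0.7,0.92,0,0],[0.7,0.92,0,0],[0,0,0,0.1],[0,0,0,0]]]' -1
python3 - <<'E'
from h import *
print(sense()["tool_pos"],sense()["tcp_rot"])
cv2.imwrite("pics/w2.png",snapshot("wrist")[:,:,::-1])
E
```

```text
time: 5.2
tool_pos: [594.5, -206.7, 220.2]
tcp_rot: [179.9, 0.8, -5.3]
ft_force: [-0.7, -0.5, 0.1]
finger_gap: -0.1
[ 594.50472238 -206.70035597  220.17234409] [179.92454598   0.76384077  -5.27094626]
```

View pics/w2.png

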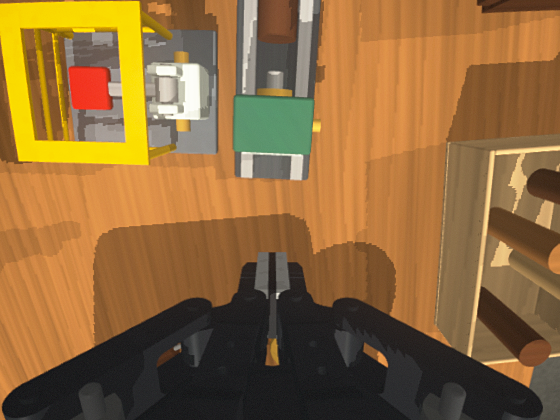

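Tailstock's green top is at (234–313, 96–156), plate edge facing down the picture; nose at (275,85), handle tail end at (277,40).

```bash
python3 - <<'E'
from h import *
from scipy.spatial.transform import Rotation as R
np.set_printoptions(precision=1,suppress=True)
s=sense();T=np.eye(4);T[:3,:3]=R.from_euler("xyz",s["tcp_rot"],degrees=True).as_matrix();T[:3,3]=s["tool_pos"]
for p,z in[((234,153),101),((312,156),101),((235,96),101),((313,99),101),((275,72),75),((277,41),75),((236,178),30),((309,180),30)]:
    print(p,plane("wrist",p,z,T))
E
```

```text
(234, 153) [ 565.3 -161.9  101. ]
(312, 156) [ 628.2 -170.   101. ]
(235, 96) [ 571.4 -118.1  101. ]
(313, 99) [ 631.6 -125.9  101. ]
(275, 72) [ 604.1 -100.5   75. ]
(277, 41) [607.9 -76.7  75. ]
(236, 178) [ 554.1 -195.6   30. ]
(309, 180) [ 630.7 -204.6   30. ]
```

```bash
python3 -m pendant '[[[0,0,0.95,0.12],[0,0,0.95,0.12],[0,0,0.95,0.12],[0,0,0.95,0.12],[0,0,0.95,0.1],[0,0,0.95,0],[0,0,0.95,0],[0,0,0.95,0],[0,0,0,0],[0,0,0,0]]]' -1
```

```text
time: 6.08
tool_pos: [590.7, -193.5, 67.5]
tcp_rot: [179.9, 0.5, -6.7]
ft_force: [0.7, -0.0, -0.3]
finger_gap: -0.4
```

```bash
python3 -m pendant '[[[0.05,-0.2,0.04,0.02],[0.05,-0.2,0.04,0.02],[0.05,-0.2,0.04,0.02],[0,-0.2,0.04,0.02],[0,-0.2,0.04,0.02],[0,-0.2,0.04,0.02],[0,-0.2,0.04,0],[0,-0.2,0.04,0],[0,-0.2,0,0],[0,0,0,0]]]' -1
```

```text
time: 6.92
tool_pos: [601.6, -155.9, 68.5]
tcp_rot: [179.6, 0.0, -7.2]
ft_force: [-1.2, 0.3, 0.5]
finger_gap: 0.0
```

```bash
python3 - <<'E'
from h import *
cv2.imwrite("pics/w3.png",snapshot("wrist")[:,:,::-1])
a=snapshot("scene")[145:310,150:350]; cv2.imwrite("pics/s3.png",cv2.resize(a,(720,594),interpolation=cv2.INTER_CUBIC)[:,:,::-1])
E
```

```text
(no output)
```

View pics/w3.png

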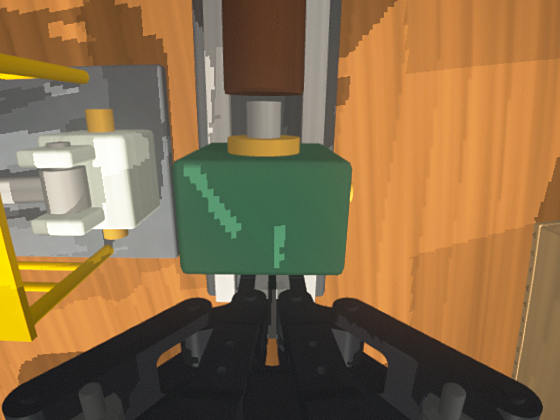

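View pics/s3.png

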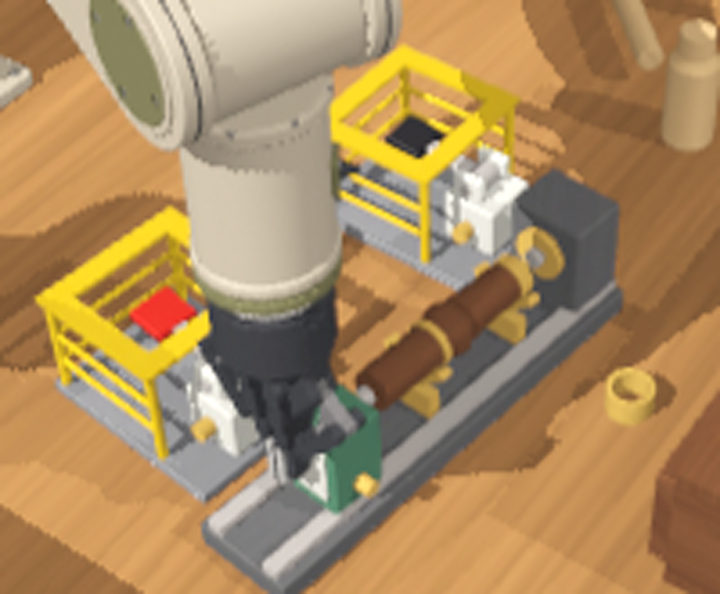

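The tailstock has moved, and its nose at (264,100) is a few mm short of the handle end at (264,92). I'll go on in smaller steps.

```bash
python3 -m pendant '[[[-0.02,-0.08,0.03,0],[-0.02,-0.08,0.03,0],[-0.02,-0.08,0.03,0],[-0.02,-0.08,0.03,0],[-0.02,-0.08,0.03,0],[-0.02,-0.08,0.03,0],[-0.02,-0.08,0.03,0],[-0.02,-0.08,0.03,0],[-0.02,-0.08,0,0],[-0.02,-0.08,0,0]]]' -1
```

```text
time: 7.85
tool_pos: [603.1, -141.8, 66.3]
tcp_rot: [179.4, -0.5, -7.3]
ft_force: [1.7, -4.6, 1.5]
finger_gap: 0.1
```

```bash
cat > look.py <<'E'
from h import *
import sys
k=sys.argv[1]
a=snapshot("scene")[180:280,220:340]; cv2.imwrite(f"pics/s{k}.png",cv2.resize(a,(720,600),interpolation=cv2.INTER_CUBIC)[:,:,::-1])
cv2.imwrite(f"pics/w{k}.png",snapshot("wrist")[:,:,::-1])
a=snapshot("side")[170:270,240:360]; cv2.imwrite(f"pics/d{k}.png",cv2.resize(a,(720,600),interpolation=cv2.INTER_CUBIC)[:,:,::-1])
print(sense()["ft_force"],sense()["tool_pos"])
E
python3 look.py 4
```

```text
[ 1.05666837 -2.87787931  1.15049503] [ 602.69043359 -141.43671662   66.07255356]
```

View pics/s4.png

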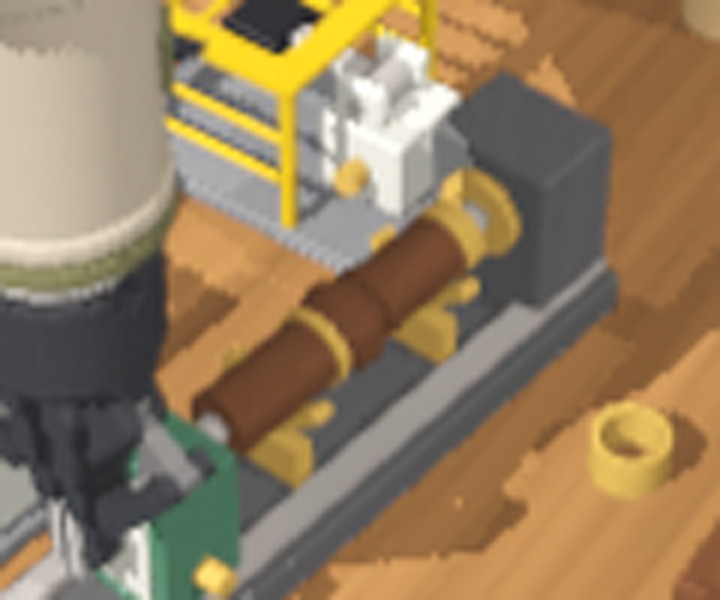

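View pics/w4.png

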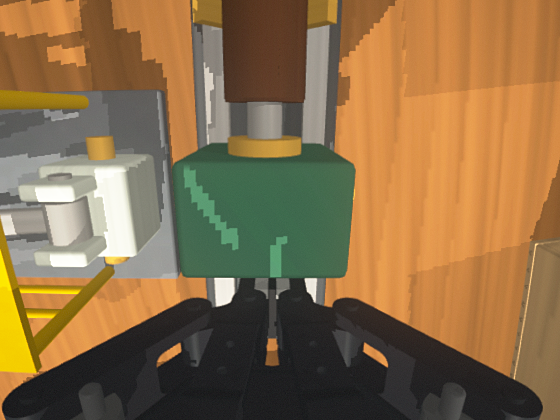

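View pics/d4.png

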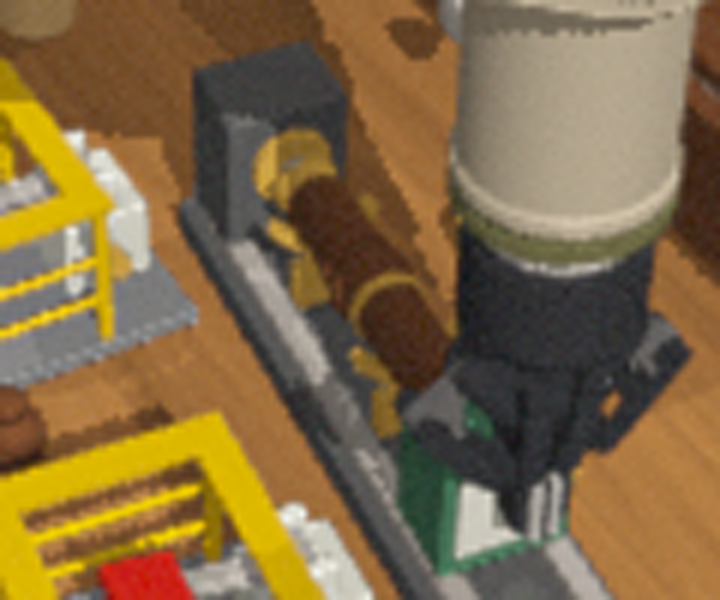

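```bash
python3 -m pendant '[[[-0.02,-0.05,0,0],[-0.02,-0.05,0,0],[-0.02,-0.05,0,0],[-0.02,-0.05,0,0],[-0.02,-0.05,0,0],[0,-0.05,0,0],[0,-0.05,0,0],[0,-0.05,0,0],[0,-0.05,0,0],[0,-0.05,0,0]]]' -1
```

```text
time: 8.83
tool_pos: [601.9, -134.8, 65.8]
tcp_rot: [179.1, -0.5, -7.4]
ft_force: [1.5, -8.1, 0.5]
finger_gap: -0.2
```

```bash
python3 -m pendant '[[[0,-0.05,0,0],[0,-0.05,0,0],[0,-0.05,0,0],[0,-0.05,0,0],[0,-0.05,0,0],[0,-0.05,0,0],[0,-0.05,0,0],[0,-0.05,0,0],[0,-0.05,0,0],[0,-0.05,0,0]]]' -1; python3 look.py 5
```

```text
time: 9.67
tool_pos: [601.8, -135.1, 66.0]
tcp_rot: [178.3, -0.6, -7.6]
ft_force: [-0.1, -8.9, 1.0]
finger_gap: 0.0
[ 1.26659689 -8.6475525   1.81835845] [ 601.85854734 -135.08898233   66.01163864]
```

View pics/s5.png

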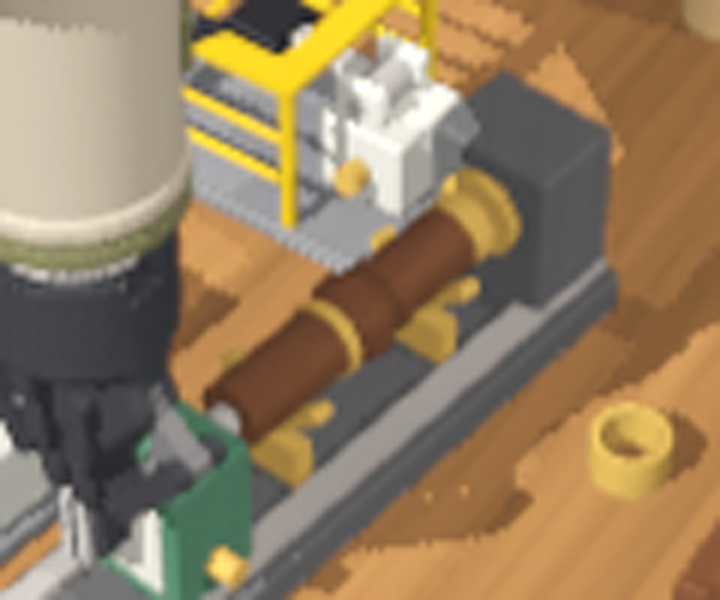

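View pics/d5.png

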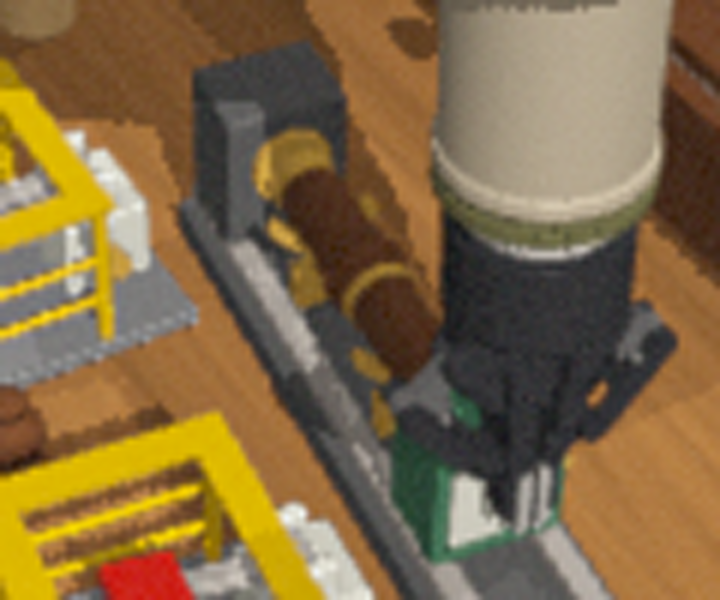

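The arm has stalled at the predicted spot, and the head nose is now hidden behind the ferrule at (478,215). A firmer push will confirm contact.

```bash
python3 -m pendant '[[[0,-0.08,0,0],[0,-0.08,0,0],[0,-0.08,0,0],[0,-0.08,0,0],[0,-0.08,0,0],[0,-0.08,0,0],[0,-0.08,0,0],[0,-0.08,0,0],[0,-0.08,0,0],[0,-0.08,0,0]]]' -1
```

```text
time: 10.65
tool_pos: [601.7, -135.5, 66.3]
tcp_rot: [176.9, -0.6, -8.0]
ft_force: [1.1, -11.4, 1.7]
finger_gap: 0.2
```

```bash
python3 -m pendant '[[[0,0.3,0,0],[0,0.6,0,0],[0,0.6,0,0],[0,0.6,0,0],[0,0.6,-0.2,0],[0,0.2,-0.9,0],[0,0.2,-0.9,0],[0,0.1,-0.9,0],[0,0,-0.9,0],[0,0,0,0]]]' -1; python3 look.py 6
```

```text
time: 11.48
tool_pos: [585.6, -202.1, 144.0]
tcp_rot: [177.3, 0.2, -8.1]
ft_force: [0.6, 0.1, 0.9]
finger_gap: 0.1
[ 0.63632246  0.07570687 -0.38730924] [ 583.42522856 -200.63514925  138.90983177]
```

View pics/s6.png

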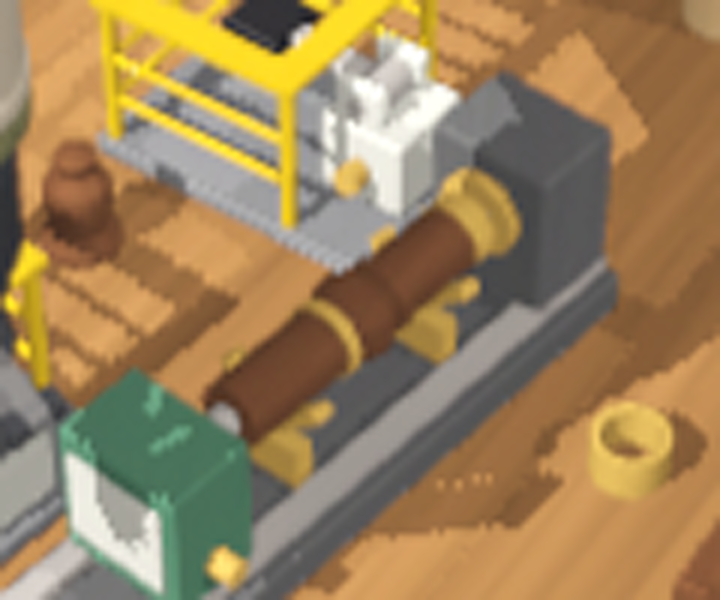

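View pics/w6.png

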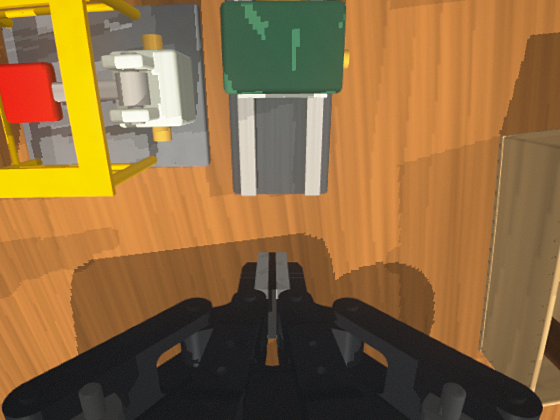

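View pics/d6.png

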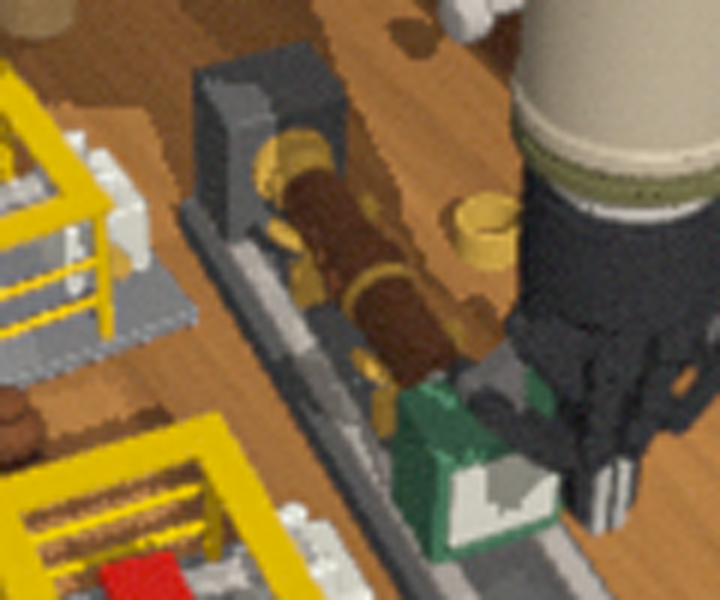

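Tailstock and handle stayed put after withdrawal: tail nose touching at (228,418) in the scene crop, with no gap at the head. I'll rise, turn back and move over the red window.

```bash
python3 -m pendant '[[[0,0,-0.7,-1],[0,0,-0.7,-1],[0,0,-0.7,-1],[0,0,-0.6,-1],[0,0,-0.6,-1],[0,0,-0.6,-1],[0,0,-0.5,-1],[0,0,-0.5,-1],[0,0,0,-1],[0,0,0,-1]]]' -1;python3 -m pendant '[[[0,0,0,-1],[0,0,0,-1],[0,0,0,-1],[0,0,0,-1],[0,0,0,-1],[0,0,0,-1],[0,0,0,-1],[0,0,0,-1],[0,0,0,-0.6],[0,0,0,0]]]' -1
```

```text
time: 12.47
tool_pos: [576.3, -193.7, 219.5]
tcp_rot: [-179.6, 3.1, 39.9]
ft_force: [0.0, -0.4, -1.6]
finger_gap: 0.1
time: 13.3
tool_pos: [568.1, -190.7, 198.5]
tcp_rot: [-176.0, 1.6, 81.8]
ft_force: [0.6, -0.0, 1.1]
finger_gap: 0.4
```

```bash
python3 -m pendant '[[[0.48,-0.86,-0.15,0],[0.48,-0.86,-0.15,0],[0.48,-0.86,-0.15,0],[0.48,-0.86,-0.15,0],[0.48,-0.86,-0.1,0],[0.48,-0.86,-0.1,-0.1],[0.48,-0.86,0,-0.1],[0.48,-0.86,0,0],[0,0,0,0],[0,0,0,0]]]' -1; python3 look.py 7
```

```text
time: 14.13
tool_pos: [432.8, -88.7, 208.6]
tcp_rot: [-174.7, 1.3, 81.7]
ft_force: [0.9, 0.6, -0.4]
finger_gap: 0.0
[-0.00298082 -0.07664083  0.02706878] [433.53415625 -89.31298727 208.82524624]
```

View pics/w7.png

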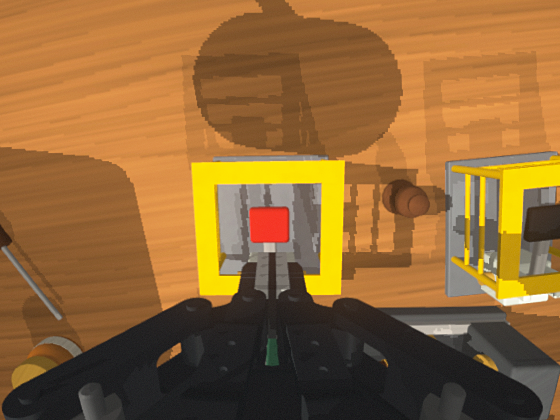

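```bash
cat > meas.py <<'E'
from h import *
from scipy.spatial.transform import Rotation as R
np.set_printoptions(precision=1,suppress=True)
def pose():
    s=sense();T=np.eye(4);T[:3,:3]=R.from_euler("xyz",s["tcp_rot"],degrees=True).as_matrix();T[:3,3]=s["tool_pos"];return T
E
python3 - <<'E'
from meas import *
T=pose()
im=cv2.imread("pics/w7.png");h=cv2.cvtColor(im,cv2.COLOR_BGR2HSV)
r=(((h[...,0]<5)|(h[...,0]>175))&(h[...,1]>200)&(h[...,2]>150)).astype(np.uint8)
x,y,w,hh=cv2.boundingRect(r);print(x,y,w,hh,plane("wrist",(x+w/2,y+hh/2),77,T))
P=np.array([plane("wrist",p,97,T) for p in[(192,163),(344,160),(341,294),(200,296)]]);print(P,P.mean(0))
t=np.array([442.5,-95,97]);
print(T[:3,3],"tool delta to (442.5,-95,100):",T[:3,:3].T@(np.array([442.5,-95,100])-T[:3,3]))
E
```

```text
250 208 39 34 [442.9 -96.3  77. ]
[[ 377.8 -150.    97. ]
 [ 393.1  -27.8   97. ]
 [ 508.6  -41.9   97. ]
 [ 493.8 -165.7   97. ]] [443.3 -96.4  97. ]
[433.5 -89.3 208.8] tool delta to (442.5,-95,100): [ -1.9  19.8 107.5]
```

```bash
python3 -m pendant '[[[-0.02,0.13,0.5,-0.02],[-0.02,0.13,0.5,-0.02],[-0.02,0.13,0.5,-0.02],[-0.02,0.13,0.5,-0.02],[-0.02,0.13,0.5,-0.02],[0,0.13,0.5,-0.02],[0,0.13,0.5,-0.02],[0,0.13,0.4,0],[0,0,0,0],[0,0,0,0]]]' -1; python3 - <<'E'
from meas import *
T=pose();print(T[:3,3],sense()["tcp_rot"],T[:3,:3].T@(np.array([443,-95.5,77])-T[:3,3]),T[:3,:3].T@(np.array([443,-95.5,57])-T[:3,3]),T[:3,2])
E
```

```text
time: 15.12
tool_pos: [447.1, -96.8, 116.6]
tcp_rot: [-174.3, 1.2, 82.3]
ft_force: [-0.7, 0.1, 0.0]
finger_gap: -0.3
[447.1 -96.8 116.6] [-174.3    1.2   82.3] [ 1.5 -0.3 39.8] [ 1.9  1.7 59.7] [-0.1 -0.  -1. ]
```

```bash
python3 -m pendant '[[[0.01,0,0.2,0],[0.01,0,0.2,0],[0.01,0,0.2,0],[0.01,0,0.2,0],[0.01,0,0.2,0],[0.01,0,0.2,0],[0,0,0.2,0],[0,0,0.15,0],[0,0,0,0],[0,0,0,0]]]' -1; python3 look.py 8;  python3 - <<'E'
from meas import *
T=pose();print(T[:3,3],sense()["tcp_rot"],T[:3,:3].T@(np.array([443,-95.5,57])-T[:3,3]))
E
```

```text
time: 15.95
tool_pos: [445.1, -95.9, 84.5]
tcp_rot: [-174.5, 1.2, 82.3]
ft_force: [0.1, -0.2, 0.4]
finger_gap: 0.3
[ 0.39461226  0.20896106 -0.9610458 ] [445.35468165 -95.92201122  84.80211389]
[445.4 -95.9  84.8] [-174.5    1.2   82.3] [ 0.7  0.3 27.9]
```

View pics/w8.png

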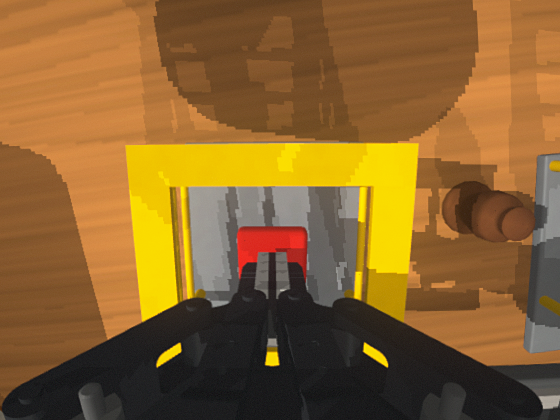

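Fingers are centred on the paddle (272 against 238–306) and in the window (172–370). Next I start the press.

```bash
python3 -m pendant '[[[0.01,0,0.12,0],[0.01,0,0.12,0],[0.01,0,0.12,0],[0,0,0.12,0],[0,0,0.12,0],[0,0,0.12,0],[0,0,0.12,0],[0,0,0.12,0],[0,0,0.12,0],[0,0,0.12,0]]]' -1; python3 - <<'E'
from h import *
a=snapshot("scene")[185:285,150:270]; cv2.imwrite(f"pics/s9.png",cv2.resize(a,(720,600),interpolation=cv2.INTER_CUBIC)[:,:,::-1])
a=snapshot("side")[220:320,210:330]; cv2.imwrite(f"pics/d9.png",cv2.resize(a,(720,600),interpolation=cv2.INTER_CUBIC)[:,:,::-1])
E
```

```text
time: 16.93
tool_pos: [444.1, -95.6, 60.8]
tcp_rot: [-174.7, 1.2, 82.3]
ft_force: [-0.6, 0.9, 4.7]
finger_gap: -0.4
```

View pics/s9.png

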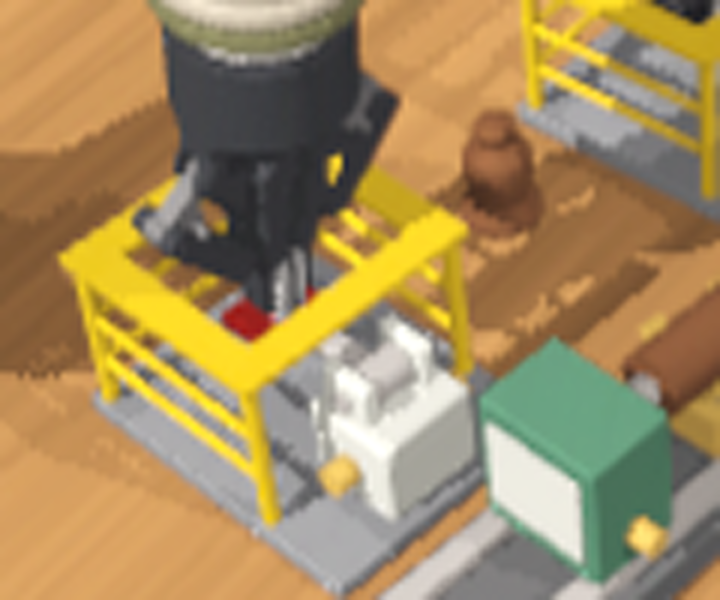

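View pics/d9.png

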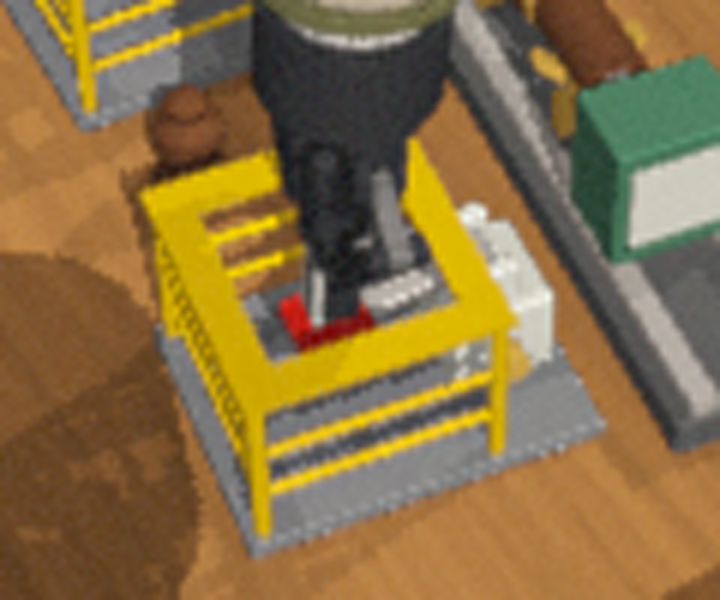

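Paddle is most of the way down and the gripper is clear of the guard in both views. I'll press on to the stop.

```bash
python3 -m pendant '[[[0,0,0.08,0],[0,0,0.08,0],[0,0,0.08,0],[0,0,0.08,0],[0,0,0.08,0],[0,0,0.08,0],[0,0,0.08,0],[0,0,0.08,0],[0,0,0.08,0],[0,0,0.08,0]]]' -1
```

```text
time: 17.87
tool_pos: [444.4, -95.7, 58.0]
tcp_rot: [-174.6, 1.2, 82.3]
ft_force: [-8.4, 3.5, 20.1]
finger_gap: -0.0
```

```bash
python3 -m pendant '[[[0,0,0.1,0],[0,0,0.1,0],[0,0,0.1,0],[0,0,0.1,0],[0,0,0.1,0],[0,0,0,0],[0,0,-0.2,0],[0,0,-0.2,0],[0,0,-0.2,0],[0,0,-0.2,0]]]' -1
```

```text
time: 18.7
tool_pos: [445.1, -95.5, 74.6]
tcp_rot: [-174.4, 1.2, 82.3]
ft_force: [0.3, -0.2, 1.2]
finger_gap: -0.1
```

Withdraw straight up along the finger axis.

```bash
python3 -m pendant '[[[0,0,-0.2,0],[0,0,-0.2,0],[0,0,-0.3,0],[0,0,-0.3,0],[0,0,-0.3,0],[0,0,-0.3,0],[0,0,-0.4,0],[0,0,-0.4,0],[0,0,-0.4,0],[0,0,-0.4,0]]]' -1;python3 -m pendant '[[[0,-0.1,-1,0],[0,-0.1,-1,0],[0,-0.1,-1,0],[0,-0.1,-1,0],[0,-0.1,-0.5,0],[0,0,0,0],[0,0,0,0],[0,0,0,0],[0,0,0,0],[0,0,0,0]]]' -1; python3 look.py 10; python3 - <<'E'
from h import *
a=snapshot("scene")[145:310,150:350]; cv2.imwrite("pics/s11.png",cv2.resize(a,(720,594),interpolation=cv2.INTER_CUBIC)[:,:,::-1])
a=snapshot("side")[165:315,190:365]; cv2.imwrite("pics/d11.png",cv2.resize(a,(700,600),interpolation=cv2.INTER_CUBIC)[:,:,::-1])
E
```

```text
time: 19.53
tool_pos: [451.6, -94.9, 144.3]
tcp_rot: [-174.4, 1.2, 82.3]
ft_force: [0.6, 0.3, -0.1]
finger_gap: -0.1
time: 20.37
tool_pos: [450.4, -92.5, 241.3]
tcp_rot: [-174.4, 1.2, 82.3]
ft_force: [0.2, 0.1, 0.3]
finger_gap: -0.3
[ 0.16462002 -0.07715819 -0.96441304] [450.47788179 -92.51594116 241.53734703]
```

View pics/s11.png

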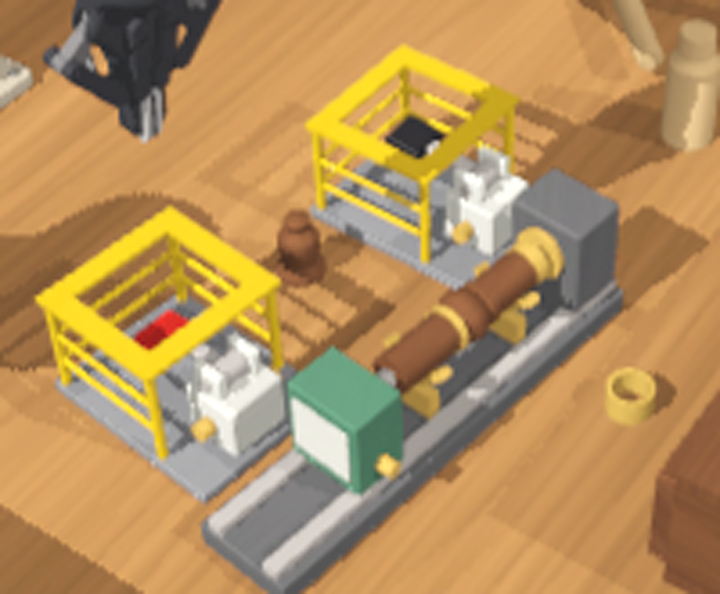

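View pics/d11.png

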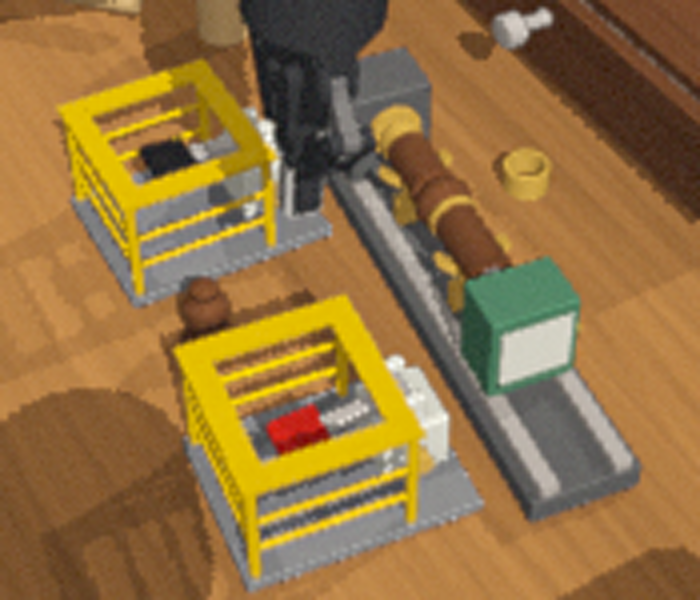

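View pics/w10.png

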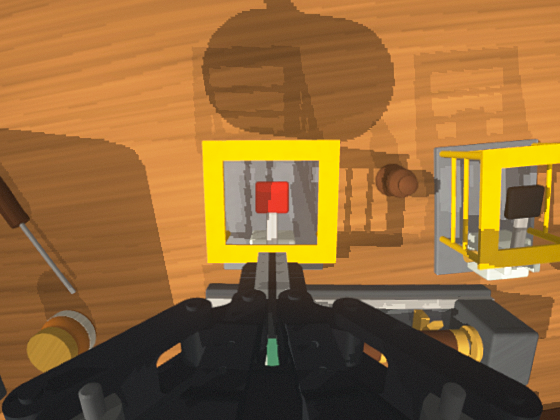

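```bash
python3 - <<'E'
from meas import *
T=pose()
def red(im):
    h=cv2.cvtColor(im[:,:,::-1].copy(),cv2.COLOR_BGR2HSV);r=(((h[...,0]<5)|(h[...,0]>175))&(h[...,1]>180)&(h[...,2]>110)).astype(np.uint8)
    n,l,st,ce=cv2.connectedComponentsWithStats(r);i=1+st[1:,4].argmax();return st[i],ce[i]
a=red(snapshot("wrist"));b=red(snapshot("side"));print(a,b)
o1,d1=ray("wrist",a[1],T);o2,d2=ray("side",b[1])
t=np.linalg.lstsq(np.stack([d1,-d2],1),o2-o1,rcond=None)[0];print(o1+t[0]*d1,o2+t[1]*d2)
E
```

```text
(array([256, 181,  33,  31, 939], dtype=int32), array([272.3, 195.9])) (array([257, 267,  15,  11, 104], dtype=int32), array([263.6, 271.9]))
[441.1 -95.3  60.9] [441.2 -95.3  60.9]
```

```bash
python3 -c "
from bench import *
hand_in();print(sense()['time'])"
```

```text
the job is handed in; nothing more can be done
the job is handed in; nothing more can be done
```

I pushed the tailstock up until the handle sat between both noses, then pressed the red paddle down through the guard window to its stop. After that I withdrew straight up and handed the job in at about 20.6 s. No verdict was reported.

**Tailstock and handle:** The push stalled where I had predicted, TCP at y about -135 mm, with 9–11 N against about 3 N of sliding friction. Pictures after withdrawal show no gap at either nose, and the tailstock stayed where it was left.

**Red lever:** The press stalled at a TCP height of 58 mm with 20 N. The tool was tilted about 5°, so its lowest edge was near 57 mm, which is the stated fully-down height.

**One check disagreed slightly:** Triangulating the paddle afterwards gave 61 mm instead of 57 mm. The guard hides part of the paddle in the side view, so I trusted the force stop.

**Guards and other things:** The guards looked untouched in every picture, and the only sizeable forces were the two expected contacts. In the last pictures the black lever is up, and the finial and ferrule look undisturbed. I did not measure the positions of the other bystanders.

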